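# Close the cobbler shaker and vent it

## Robot

A 6-joint arm with a two-finger parallel gripper is mounted at the origin on the work surface. World frame = base frame: x ahead of the robot, y to its left, z up, the work surface at z = 0. Lengths are in m, angles in rad, forces in N, time in s.
With the tool pointing down it reaches from about 0.325 to 0.9 m from the base axis. Payload 6.1 kg.
Tool frame: the origin (TCP) lies midway between the tips of the shut fingers; the grasp point (between the pads) lies 19 mm behind it; z points along the fingers, y is the line along which they close (so a half turn about z gives the same grasp; the last joint's range is limited). The gripper opens to 85 mm and grips with 20 to 120 N. Pads are 22 mm wide; open, the fingers measure 114 mm over their backs; the gripper's body (76 mm by 85 mm) begins 54 mm behind the grasp point. The pads swing forward as they close: fully open they stand 13 mm farther back than shut.
Start: joints at [-1.301, 0.22, 1.526, -0, 1.395, -0.126], TCP at [0.241, -0.577, 0.231] pointing down, gripper open.
Joint ranges: [-2.98, 2.98], [-0.91, 2.08], [0.09, 2.57], [-1.24, 4.39], [0.2, 2.65], [-2.68, 2.68]. Speed limits (rad/s): [2.57, 2.57, 3.01, 3.14, 3.14, 3.14].

## Interface

Orientations are given as [roll, pitch, yaw] about the fixed x, y, z axes, in that order (R = Rz(yaw) Ry(pitch) Rx(roll)).
In Python, from plant import movep, move_l, set_joints, gripper_to, hold, inverse_kinematics, observe, get_image, get_calibration, Unreachable, job_done gives the robot as it stands. Calls block until the motion is done:
- movep(position, orientation): joint-space move of the TCP to a pose.
- move_l(position, feed=0.15, rotation=None, max_force=None): straight line of the TCP; rotation=None keeps the orientation; feed is the mean speed in m/s. With max_force (N) it stops when the force on the tool has changed by that much, and returns True; else False.
- set_joints(angles): joint-space move.
- gripper_to(opening, f_grip=None): finger opening in m; f_grip is the grip in N (None keeps the last); returns when the fingers have stopped.
- hold(seconds).
- inverse_kinematics(position, orientation): joint angles nearest the present ones, or None.
- observe(): the state.
- get_image(name): name is "side" or "top"; returns (picture, depth): 400x640x3 uint8, red, green, blue; 400x640 float32, m along the optical axis (not along the pixel's ray), 0 where there is no reading.
- get_calibration(name): a dict with "intrinsics" (3x3 intrinsics, pixels), "world_from_camera" (4x4, takes a point from camera to world coordinates). Camera axes: x right, y down, z forward; pixel columns grow to the right and rows downward; lengths in m; the calibration is good to about 2 mm. A picture is of the moment at which its call begins. get_calibration takes no time and is no camera call.
A pose or a line that the arm cannot do raises Unreachable and nothing moves.
- job_done(): hands the job in; it is judged then, once.
The state is a dict: "time_s": time; "q": joint angles; "joint_velocities": joint speeds; "joint_torque": joint torques, N m; "eef_pos": TCP position; "tcp_rot": TCP orientation; "ft_force": force on the tool from outside, world axes, zero at the start; "torque": the same for the moment, N m; "opening": finger opening in m; "grasp_force": force on a finger pad.
Only numpy, scipy, OpenCV 4.12 (cv2) and the standard library are available. Lean on these libraries where they do the work, as an engineer would, in place of code of your own. Each camera call takes 0.05 s, during which the arm holds its last target. There are 200 camera calls.

## Task

The juice is strained, so lift the little conical sieve out of the mouth of the shaker tin and hang it by its ring handle on the free hook of the bar-tool stand. Then carry the shaker's pouring lid, with the cap still sitting on it, over to the tin and seat the two together fully home and level, let go, and lift the cap alone straight off to vent the shaker, without stirring the pouring lid; finish while still holding the cap in the gripper, about 10 cm clear above the lid. Keep the tin standing and leave the two coupe glasses, the jigger and the ice pail where they are.

Things in the scene. Friction and masses are not known exactly. Their poses are not given: they have to be found in the camera images.
- tin: Stainless shaker tin, open at the top, 105 high, outside diameter 47 at the foot and 59 at the rim, mouth 54 inside, about 0.45 kg with its contents, loose, standing upright on the tray. Origin: centre of its underside, z up (the rim is 105 above the origin).
- sieve: Small stainless conical sieve, 90 g, sitting in the tin's mouth. A round band, 62 diameter, 22 high, rests on the rim; a cone 48 wide, 38 deep hangs below it in the tin. Origin: centre of the band's underside, z up. A wire ring handle stands out along its +y, in its y-z plane. Grip it round the band, fingers closing along its x, clear of the ring. Let go on the hook, it swings down to hang.
- sieve_ring (a point): Centre of the sieve's ring handle, 52.5 out along the sieve's +y from its axis and 11 above its origin. The ring is of 5 wire, 45 outside and 35 inside diameter; the line through its hole runs along the sieve's x.
- stand: Brass bar-tool stand, fixed: round foot 116 across, thin post with a 20 ball on top, 216 high in all, and two hooks near the top. The free hook is a 6 rod running 96 out along the stand's -x, its tip upturned; a shorter hook (44) along +x carries a bar spoon. Origin: centre of the foot's underside, z up.
- hook_seat (a point): Top of the rod at the lowest part of the free hook, where a hanging ring rests: 72 from the post along the stand's -x, 193 above the stand's origin.
- hook_tip (a point): End of the free hook's upturned tip (centre of the 6 mm rod), 24 farther out than the seat and 11 above the top of the rod at the seat; a ring passes over it along the stand's x.
- lid: Shaker's pouring lid (inner lid), steel, 120 g, loose, upright on the tray, cap on it. Origin: centre of its band's underside, z up. Band 62 diameter, z 0 to 12: grip it here. Below, a plug 50 diameter, tapering to 44, 12 deep, enters the tin. Above, a shoulder narrows to a ledge 42 wide at z 24; a perforated neck 31 wide rises to z 42. Cap top at z 50. Seated, its origin is 105 above the tin's.
- cap: Cap (the outer lid), stainless, round, hollow, 39 in diameter and 26 high, about 60 g, loose: it sits over the lid's neck with 1.5 play all round, its open rim on the lid's ledge, held by its weight alone, and lifts straight off (18 mm up clears the neck). Origin: centre of its open lower rim, z up; on the lid it is 24 above the lid's origin.
- tray: Fixed mirrored tray, top surface 8 above the trolley's top (z = 0.008 in the world), 580 by 880 with a 22 high rim; all the things stand on it. Origin: centre of its underside.
- coupe_a: Coupe glass, 94 across, 125 high, loose; leave alone. Origin: centre of its underside.
- coupe_b: The other coupe glass, the same size; leave alone. Origin: centre of its underside.
- jigger: Matte black hourglass jigger, 44 across, 82 high, loose; leave alone. Origin: centre of its underside.
- pail: Lidded stainless ice pail, 146 across at the rim (172 over its two side handles), 210 high with its knob, full and heavy, loose; leave alone. Origin: centre of its underside.
Not all that is in view belongs to the job. Leave any green look-alike of the lid alone.

How it is judged:
By the outcome, as a careful person would: the job done as asked, in the order asked, and still so for the second after the job is handed in, while the arm keeps its last pose, push and grip.
It also fails if it takes over 72 s, if anything falls off the work surface, if the arm or the gripper's body presses on something with over 40 N, if the wrist force passes 120 N, or if a joint passes its speed limit or range.

## Working session

There is one attempt and no reset: what is moved stays moved. The work goes in short steps, each a Python script; the robot and the scene stay as the last script left them, time stands still between calls to the robot, and variables do not carry over. Pictures are saved under pics/ and viewed, at most 10 in all, crops included, and the job is handed in when it is done.

```bash
ls; mkdir -p pics
python3 - <<'E'
from plant import *
import cv2,numpy as np
np.set_printoptions(precision=4,suppress=True)
for n in("side","top"):
    p,d=get_image(n);c=get_calibration(n)
    np.savez(f"{n}0.npz",p=p,d=d,K=c["intrinsics"],T=c["world_from_camera"])
    cv2.imwrite(f"pics/{n}0.png",p[:,:,::-1]);print(n,c["intrinsics"],c["world_from_camera"],(d>0).mean())
o=observe();print(o)
E
```

```text
pics
side [[463.3663   0.     313.5832]
 [  0.     463.3663 198.057 ]
 [  0.       0.       1.    ]] [[-0.9061 -0.3028  0.2955  0.125 ]
 [-0.4229  0.6719 -0.608   0.763 ]
 [-0.0144 -0.6759 -0.7369  1.0639]
 [ 0.      0.      0.      1.    ]] 0.99594921875
top [[383.1817   0.     320.7484]
 [  0.     383.1817 200.1461]
 [  0.       0.       1.    ]] [[ 0.0095 -0.9958  0.0911  0.3975]
 [-0.9998 -0.011  -0.0162  0.0102]
 [ 0.0171 -0.0909 -0.9957  1.0864]
 [ 0.      0.      0.      1.    ]] 0.99603515625
{'time_s': 0.1, 'q': array([-1.3011,  0.2212,  1.5275, -0.    ,  1.3947, -0.1261]), 'joint_velocities': array([ 0.    , -0.0016, -0.    , -0.0006, -0.0003,  0.0001]), 'joint_torque': array([  0.0014, -49.8246, -39.0546,  -0.0001,   0.0057,  -0.    ]), 'eef_pos': array([ 0.2408, -0.5762,  0.2303]), 'tcp_rot': array([-3.1399, -0.0002,  0.3958]), 'ft_force': array([ 0.7494,  0.5476, -0.053 ]), 'torque': array([-0.0063,  0.01  , -0.0272]), 'grasp_force': 0.0, 'opening': 0.0854864461761493}
```

View pics/side0.png

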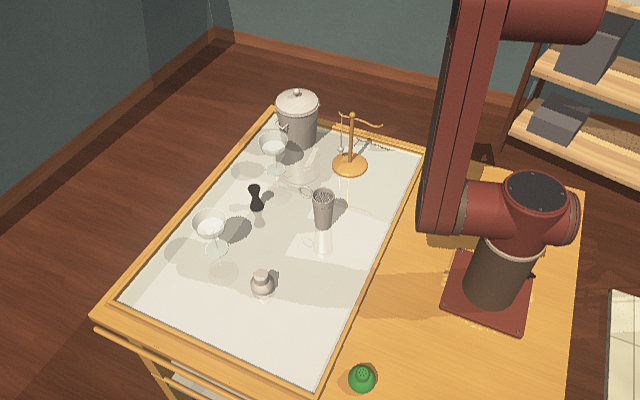

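View pics/top0.png

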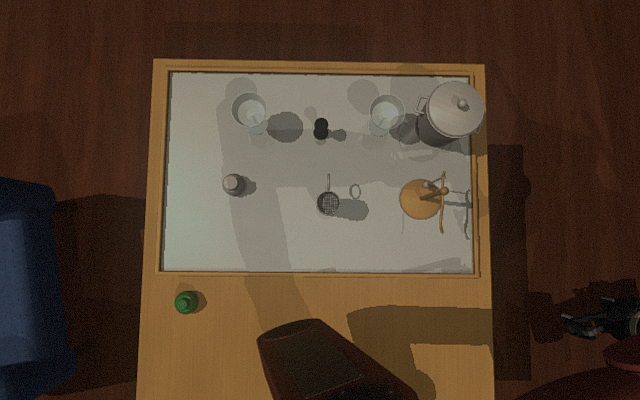

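The side view shows the sieve on the tin at (323,195) with its ring at (306,190), the capped steel lid at (262,283), the stand's post at (350,140) with its free hook going to about (383,125), and the spoon hook on the left at (340,120). The top view shows the sieve at (328,203) with its ring edge-on at (328,182), the lid at (233,184), and the stand's foot at (420,200) with its rods around (443,180–230).

Lid candidates:
- Steel lid with cap on the tray: side (262,283), top (233,184). Chosen, because it is steel and carries the cap.
- Green look-alike off the tray: side (362,378), top (187,302). Rejected.
- Jigger: side (256,197). Rejected.

The ring-like oval at top (355,191) is the ring's shadow or reflection. I'll check this in one close crop.

```bash
cat > h.py <<'E'
import numpy as np,cv2
np.set_printoptions(precision=4,suppress=True)
def load(n,i=0):
    z=np.load(f"{n}{i}.npz");return z["p"],z["d"],z["K"],z["T"]
def ray(K,T,u,v):
    return T[:3,3],T[:3,:3]@np.array([(u-K[0,2])/K[0,0],(v-K[1,2])/K[1,1],1])
def onplane(K,T,u,v,z):
    o,r=ray(K,T,u,v);return o+r*(z-o[2])/r[2]
def two(a,b): # two rays -> nearest point, gap
    (o1,r1),(o2,r2)=a,b
    s=np.linalg.lstsq(np.c_[r1,-r2],o2-o1,rcond=None)[0]
    p,q=o1+s[0]*r1,o2+s[1]*r2
    return (p+q)/2,np.linalg.norm(p-q)
def cloud(d,K,T):
    v,u=np.mgrid[:d.shape[0],:d.shape[1]]
    c=np.stack([(u-K[0,2])/K[0,0]*d,(v-K[1,2])/K[1,1]*d,d],-1)
    return c@T[:3,:3].T+T[:3,3]
def proj(K,T,P):
    c=T[:3,:3].T@(np.asarray(P)-T[:3,3]);return K[:2,:2]@(c[:2]/c[2])+K[:2,2]
E
python3 - <<'E'
from h import *
def crop(n,x,y,w,h,s):
    p=load(n)[0];return cv2.resize(p[y:y+h,x:x+w,::-1],None,fx=s,fy=s,interpolation=cv2.INTER_CUBIC)
a=np.hstack([crop("top",295,165,80,60,5),crop("top",390,160,80,100,4)[:300,:320]])
b=np.hstack([crop("side",290,175,60,60,5),crop("side",325,100,66,50,6)[:300],crop("side",245,260,20,60,5)])
c=np.zeros((600,800,3),np.uint8);c[:300,:a.shape[1]]=a[:,:800];c[300:,:b.shape[1]]=b[:,:800]
cv2.imwrite("pics/crop0.png",np.clip(c*1.3,0,255).astype(np.uint8))
for n in("top","side"):
    p,d,K,T=load(n);P=cloud(d,K,T)
    for nm,(u0,v0,u1,v1) in dict(top=dict(sieve=(310,165,345,220),lid=(215,168,255,200),stand=(395,165,475,245)),side=dict(sieve=(295,175,345,235),lid=(245,260,280,305),stand=(325,100,390,180)))[n].items():
        Q=P[v0:v1,u0:u1].reshape(-1,3);Q=Q[(Q[:,2]>.02)]
        print(n,nm,len(Q),Q.min(0),Q.max(0),np.histogram(Q[:,2],10)[0])
E
```

```text
top sieve 533 [ 0.3975 -0.0534  0.1013] [0.5506 0.0102 1.0864] [527   0   0   0   0   0   0   0   0   6]
top lid 409 [0.3975 0.0102 0.0208] [0.5641 0.2665 1.0864] [404   0   0   0   0   0   0   0   0   5]
top stand 1355 [ 0.3771 -0.4406  0.02  ] [0.5999 0.0102 1.0864] [1046  275    0    0    0    0    0    0    0   34]
side sieve 827 [ 0.125  -0.2269  0.0203] [0.5526 0.763  1.0639] [629 188   0   0   0   0   0   0   0  10]
side lid 497 [0.125  0.2083 0.0201] [0.5649 0.763  1.0639] [489   0   0   0   0   0   0   0   0   8]
side stand 1033 [ 0.125  -0.4455  0.0201] [0.6586 0.763  1.0639] [776 231   0   0   0   0   0   0   0  26]
```

View pics/crop0.png

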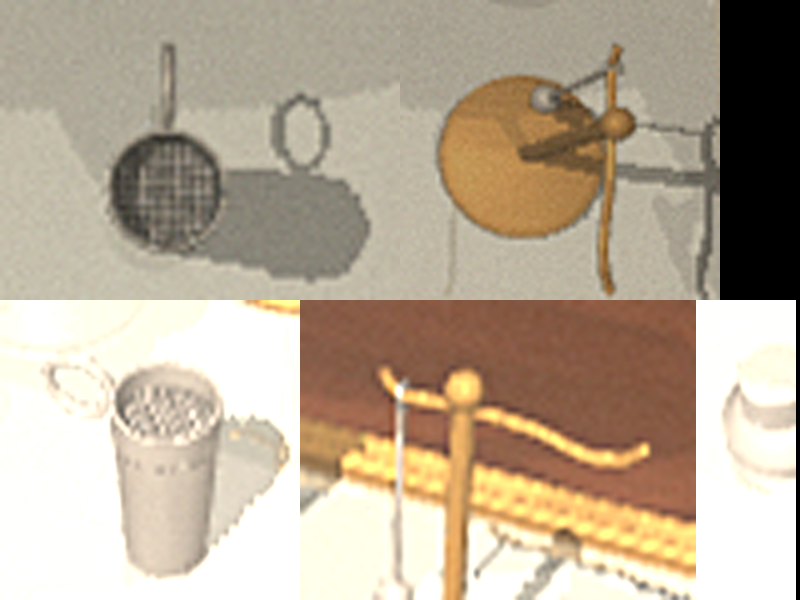

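The crop confirms the choices. The sieve sits in the tin, with its thin ring running up the image (about top (328,174–192)). The steel capped lid is the one on the tray. The free hook runs down the image from the ball at (444,184) to its upturned tip at about (442,231) in the top view, and to about side (383,125). The spoon is on the opposite hook. Next I'll measure.

Run:
```python
from h import *
def sel(P,box,zl,zh):
    u0,v0,u1,v1=box;m=np.zeros(P.shape[:2],bool);m[v0:v1,u0:u1]=True
    return m&(P[...,2]>zl)&(P[...,2]<zh)
C={}
for n in("top","side"):
    p,d,K,T=load(n);P=cloud(d,K,T)
    tray=P[195:200,280:300] if n=="top" else P[240:250,280:300]; print(n,"tray z",np.median(tray[...,2]),tray[...,2].std())
    B=dict(top=dict(sieve=(310,193,345,220),ring=(320,168,336,191),lid=(215,168,255,200),stand=(395,165,475,245)),side=dict(sieve=(309,175,345,235),ring=(295,183,312,205),lid=(245,260,280,305),stand=(325,100,390,180)))[n]
    def disc(nm,zl,zh):
        m=sel(P,B[nm],zl,zh).astype(np.uint8)
        c=max(cv2.findContours(m,0,cv2.CHAIN_APPROX_NONE)[0],key=cv2.contourArea)
        e=cv2.fitEllipse(c);z=np.percentile(P[m>0][:,2],[5,50,95]);
        print(n,nm,"ell",e,"z",z,"mean",P[m>0].mean(0),"ray@med",onplane(K,T,*e[0],z[1]));return ray(K,T,*e[0])
    C[n,"sieve"]=disc("sieve",.125,.16)
    C[n,"cap"]=disc("lid",.064,.09)
    C[n,"ball"]=disc("stand",.21,.25)
    m=sel(P,B["ring"],.09,.18);Q=P[m];c=Q.mean(0);w=np.linalg.svd(Q-c)[2]
    print(n,"ring",len(Q),c,Q.min(0),Q.max(0),"normal",w[2],"major",w[0])
    m=sel(P,B["lid"],.015,.1);Q=P[m];print("lid z hist",np.histogram(Q[:,2],bins=np.arange(.014,.08,.004))[0])
    Q=P[sel(P,B["stand"],.18,.235)]
    Q=Q[np.argsort(Q[:,0])];
    print("hook",len(Q))
    for a in np.arange(.36,.62,.012):
        q=Q[(Q[:,0]>=a)&(Q[:,0]<a+.012)]
        if len(q):print(len(q),q.mean(0),q[:,2].max())
for k in("sieve","cap","ball"):print(k,two(C["top",k],C["side",k]))
```

```text
top tray z 0.006969249666344934 0.0019633644004266307
top sieve ell ((327.6872863769531, 202.79603576660156), (23.378633499145508, 23.602108001708984), 92.61700439453125) z [0.1276 0.1335 0.1367] mean [ 0.4732 -0.0233  0.133 ] ray@med [ 0.4782 -0.0227  0.1335]
top lid ell ((230.0675506591797, 182.5521240234375), (13.392192840576172, 13.84127140045166), 72.79212188720703) z [0.0665 0.0688 0.0722] mean [0.5349 0.236  0.069 ] ray@med [0.535  0.236  0.0688]
top stand ell ((443.7894592285156, 190.83993530273438), (7.91317892074585, 8.247986793518066), 81.07539367675781) z [0.2112 0.2195 0.2236] mean [ 0.499  -0.2854  0.2186] ray@med [ 0.5013 -0.2855  0.2195]
top ring 46 [ 0.5311 -0.0229  0.1318] [ 0.5105 -0.0255  0.1013] [ 0.5506 -0.0206  0.1477] normal [-0.0144 -0.9972 -0.0729] major [-0.2961 -0.0654  0.9529]
lid z hist [  0   5   5  14  51  48  66  29   6   6   6   6   9 111  45   0]
hook 230
4 [ 0.4062 -0.2809  0.2118] 0.2138666579694981
13 [ 0.4138 -0.2811  0.207 ] 0.20990586571640457
15 [ 0.426  -0.2818  0.1998] 0.20293477159167816
13 [ 0.4371 -0.2822  0.2004] 0.20261440410841736
15 
[... 1433 characters left out ...]
69 -0.2799  0.2019] 0.20404008546659014
8 [ 0.4495 -0.2827  0.2022] 0.2051511777423375
8 [ 0.4611 -0.2836  0.2053] 0.20911274391182033
8 [ 0.4734 -0.2824  0.2068] 0.20932919887493406
6 [ 0.4849 -0.2834  0.2072] 0.21035906305556462
50 [ 0.4987 -0.2829  0.207 ] 0.22629787842618843
24 [ 0.5076 -0.2829  0.2088] 0.22405933359272268
9 [ 0.5225 -0.2871  0.2032] 0.20498861327446805
17 [ 0.5358 -0.2883  0.1963] 0.20963755140139428
8 [ 0.5448 -0.2892  0.2076] 0.21156800230320194
sieve (array([ 0.4797, -0.0223,  0.1312]), np.float64(0.002846709230882862))
cap (array([0.5356, 0.2367, 0.0657]), np.float64(0.0003390725932684019))
ball (array([ 0.5021, -0.2865,  0.2162]), np.float64(0.0007907951715874642))
```

Measured positions:
- **Sieve:** axis about (0.479, -0.022), ring pointing along +x at -1°.
- **Hook:** tip about (0.4055, -0.280), seat about (0.430, -0.281, top at z 0.201), direction 3.3° off -x.
- **Cap:** about (0.535, 0.237).

Depth and two-view values agree. I'm going for the sieve grasp.

Run:
```python
from plant import *
from h import *
pi=np.pi;yg=np.radians(179)
move_l([.241,-.577,.36],feed=.3)
movep([.479,-.0222,.36],[pi,0,yg])
move_l([.479,-.0222,.17],feed=.25)
print(move_l([.479,-.0222,.100],feed=.08,max_force=8))
o=observe();print(o["eef_pos"],o["tcp_rot"],o["ft_force"])
gripper_to(.055,30);o=observe();print(o["opening"],o["grasp_force"],o["ft_force"])
move_l([.479,-.0222,.13],feed=.06)
move_l([.479,-.0222,.30],feed=.25)
o=observe();print(o["time_s"],o["opening"],o["grasp_force"],o["ft_force"],o["eef_pos"],o["q"])
for n in("side","top"):
    p,d=get_image(n);c=get_calibration(n)
    np.savez(f"{n}1.npz",p=p,d=d,K=c["intrinsics"],T=c["world_from_camera"])
a=cv2.resize(load("side",1)[0][100:300,180:447],(534,400));b=cv2.resize(load("top",1)[0][100:300,240:373],(266,400))
cv2.imwrite("pics/g1.png",np.hstack([a,b])[:,:,::-1])
```

```text
False
[ 0.4795 -0.0223  0.1006] [-3.1414  0.001   3.1241] [-0.1912 -0.1031 -0.5881]
0.06041689260003374 32.63179074972868 [-0.0097  0.5576  4.5355]
6.6083 0.06035724521266875 32.642101573292166 [ 0.1271 -0.0878 -0.9323] [ 0.4782 -0.022   0.2981] [-0.211  -0.1722  1.802   0.      1.5146 -1.7643]
```

View pics/g1.png

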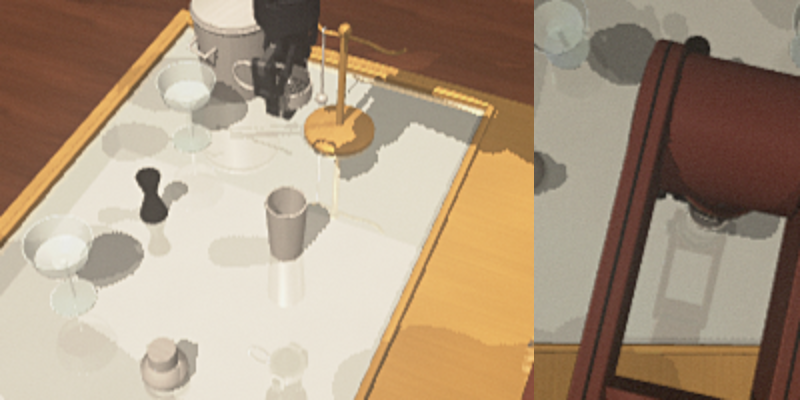

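The sieve is held in the gripper at side (325,145), its ring is visible at about (302,136), and the tin still stands at (322,212). Now I'll measure the ring relative to the tool and the tin's mouth, then go to the hook.

Run:
```python
from h import *
p,d,K,T=load("side",1);P=cloud(d,K,T)
m=np.zeros(d.shape,bool);m[120:155,290:318]=True
m&=(abs(P[...,1]+.022)<.012)&(P[...,0]>.507)&(P[...,0]<.57)&(P[...,2]>.26)
Q=P[m];w=np.linalg.svd(Q-Q.mean(0))[2];print("ring",len(Q),Q.mean(0),Q.min(0),Q.max(0),"n",w[2])
m=np.zeros(d.shape,bool);m[185:240,305:345]=True
# tin mouth: rim outline = contour of points near rim height
m1=(m&(P[...,2]>.1)&(P[...,2]<.13)).astype(np.uint8)
ys,xs=np.where((m&(P[...,2]>.106)&(P[...,2]<.122)));Q=P[ys,xs]
from scipy.optimize import least_squares
f=least_squares(lambda a:np.hypot(Q[:,0]-a[0],Q[:,1]-a[1])-.0285,[.48,-.022],loss="soft_l1",f_scale=.002);print("tin rim",len(Q),f.x,np.abs(f.fun).mean(),np.percentile(Q[:,2],[5,50,95]))
Q=P[m&(P[...,2]>.025)&(P[...,2]<.1)];Q=Q[(Q[:,1]>-.02)]
f=least_squares(lambda a:np.hypot(Q[:,0]-a[0],Q[:,1]-a[1])-(.0235+.006*(Q[:,2]-.008)/.105),[.48,-.022],loss="soft_l1",f_scale=.002);print("tin wall",len(Q),f.x)
```

```text
ring 51 [ 0.5394 -0.021   0.3216] [ 0.5237 -0.0262  0.3001] [ 0.5507 -0.0174  0.3455] n [-0.0012  0.9999 -0.0135]
tin rim 109 [ 0.4786 -0.0217] 0.0013944712372477247 [0.1065 0.111  0.1162]
tin wall 265 [ 0.4793 -0.0229]
```

Run:
```python
from plant import *
from h import *
pi=np.pi;y=np.radians(86.2);R=[pi,0,y]
a=np.radians(3.3);sx=np.array([np.cos(a),-np.sin(a),0]);sy=np.array([np.sin(a),np.cos(a),0])
seat=np.array([.4297,-.281,0]);dz=.0246
def tcp(along,zring): # along: ring centre offset from seat toward tip
    p=seat-sx*along+sy*.0525;p[2]=zring-dz+.0005;return p
movep(tcp(.056,.30),R)
move_l(tcp(.056,.211),feed=.15)
hold(.2);o=observe();print(o["eef_pos"],tcp(.056,.211),o["tcp_rot"],o["ft_force"],o["time_s"])
for n in("side","top"):
    p,d=get_image(n);c=get_calibration(n)
    np.savez(f"{n}2.npz",p=p,d=d,K=c["intrinsics"],T=c["world_from_camera"])
P=cloud(*load("side",2)[1:]);
m=(P[...,0]>.36)&(P[...,0]<.398)&(P[...,1]<-.258)&(P[...,1]>-.32)&(P[...,2]>.17)&(P[...,2]<.25)
Q=P[m];print(len(Q),Q.mean(0),Q.min(0),Q.max(0),np.linalg.svd(Q-Q.mean(0))[2][2])
s=load("side",2)[0][80:160,320:426];cv2.imwrite("pics/g2.png",cv2.resize(s,(795,600),interpolation=cv2.INTER_CUBIC)[:,:,::-1])
```

```text
[ 0.3775 -0.2259  0.1881] [ 0.3768 -0.2254  0.1869] [3.1398 0.0014 1.5047] [-0.1943  0.2925 -0.3246] 8.6833
2 [ 0.3747 -0.2595  0.2235] [ 0.3728 -0.2604  0.2229] [ 0.3765 -0.2586  0.224 ] [0.1205 0.6799 0.7233]
```

View pics/g2.png

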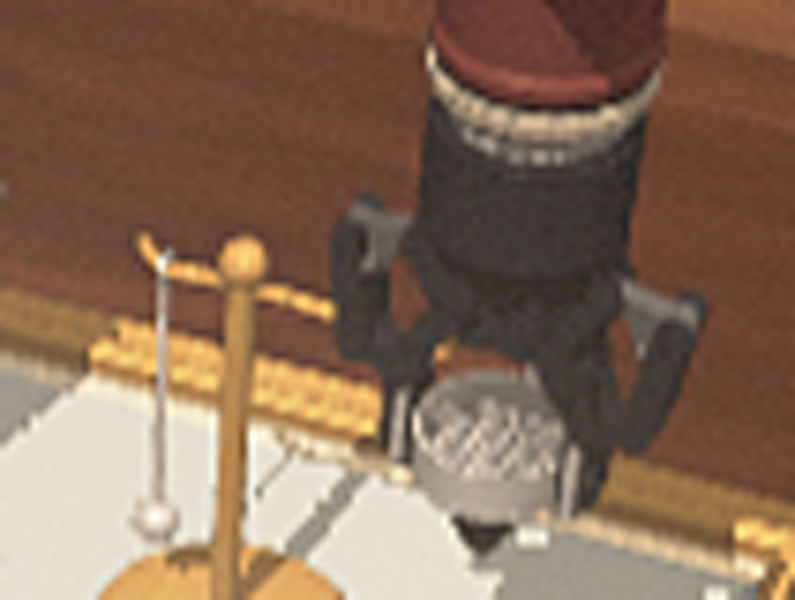

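The sieve is held level beside the hook. The tip shows at about crop (445,350), and the ring is hidden behind the fingers. Geometry leaves about 14 mm of margin, so I'll thread it under a force guard.

Run:
```python
from plant import *
from h import *
a=np.radians(3.3);sx=np.array([np.cos(a),-np.sin(a),0]);sy=np.array([np.sin(a),np.cos(a),0])
seat=np.array([.4297,-.281,0]);dz=.0246
def tcp(along,zring):
    p=seat-sx*along+sy*.0525;p[2]=zring-dz;return p
def st(t):
    o=observe();print(t,o["eef_pos"],o["ft_force"],o["torque"],round(o["time_s"],2))
h=move_l(tcp(.012,.210),feed=.08,max_force=4);st(h)
h=h or move_l(tcp(0,.208),feed=.05,max_force=4);st(h)
h=h or move_l(tcp(0,.180),feed=.03,max_force=2.5);st(h)
p,d=get_image("side");p2,_=get_image("top")
cv2.imwrite("pics/g3.png",np.hstack([cv2.resize(p[90:165,325:425],(400,300)),cv2.resize(p2[140:260,360:520],(400,300))])[:,:,::-1])
```

```text
False [ 0.4205 -0.2277  0.1851] [ 0.4728 -0.1888 -0.431 ] [-0.0001 -0.0429 -0.03  ] 9.48
False [ 0.4328 -0.2285  0.1833] [ 0.1314  0.7047 -0.6176] [-0.0164 -0.0579 -0.0286] 9.88
True [ 0.4327 -0.2287  0.1594] [ 2.0567 -0.0586  0.9571] [-0.1882 -0.1435  0.0787] 10.62
```

View pics/g3.png

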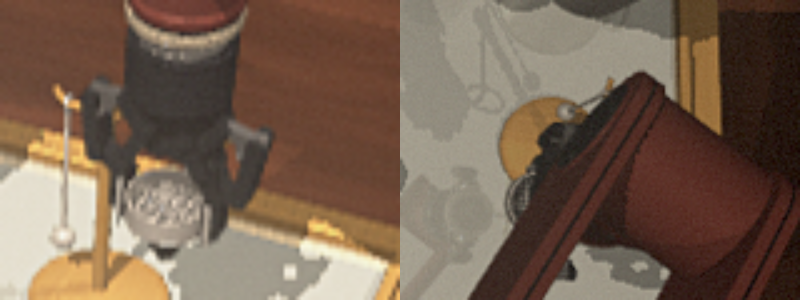

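Contact came at ring z ≈ 0.184, matching the predicted 0.1835, so the ring is on the rod. I'll release and look.

Run:
```python
from plant import *
from h import *
gripper_to(.085);hold(.3)
p=observe()["eef_pos"];q=p.copy();q[2]=.33
move_l(q,feed=.2)
movep([.47,.15,.33],[np.pi,0,np.pi/2])
for n in("side","top"):
    p,d=get_image(n);c=get_calibration(n)
    np.savez(f"{n}3.npz",p=p,d=d,K=c["intrinsics"],T=c["world_from_camera"])
print(observe()["time_s"],observe()["ft_force"],observe()["q"])
a=load("side",3)[0][100:350,230:430];b=load("top",3)[0][100:270,200:500]
cv2.imwrite("pics/g4.png",np.hstack([cv2.resize(a,(400,500)),cv2.resize(b,(400,227)) if 0 else np.pad(cv2.resize(b,(400,227)),((0,273),(0,0),(0,0)))])[:,:,::-1])
```

```text
13.9167 [ 0.3963 -0.8499  0.6417] [ 0.1468 -0.1472  1.7218 -0.0003  1.5672  0.1486]
```

View pics/g4.png

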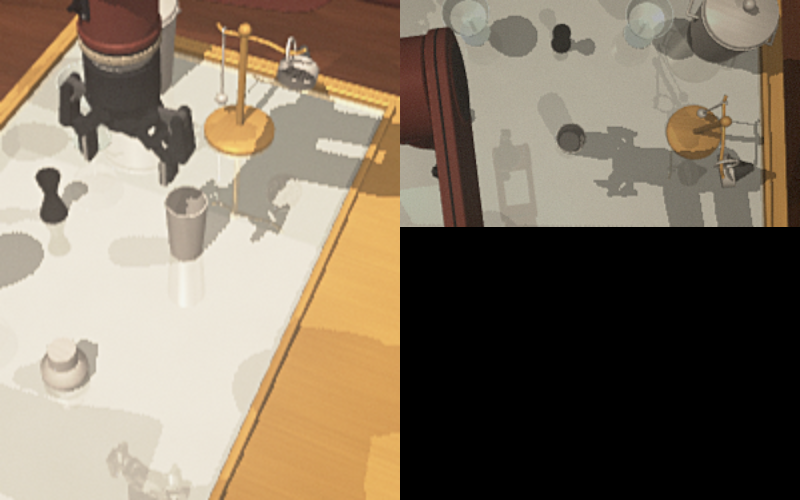

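The sieve hangs from the free hook (crop (295,65)). The tin stands clear at side (322,212) and top (328,203). Next I'll refine the tin and lid centres in both views.

Run:
```python
from h import *
from scipy.optimize import least_squares
def fit(Q,r,x0,t):
    f=least_squares(lambda a:np.hypot(Q[:,0]-a[0],Q[:,1]-a[1])-r(Q[:,2]),x0,loss="soft_l1",f_scale=.0015);print(t,len(Q),f.x,np.abs(f.fun).mean())
def ell(m):
    c=max(cv2.findContours(m.astype(np.uint8),0,cv2.CHAIN_APPROX_NONE)[0],key=cv2.contourArea);return cv2.fitEllipse(c)
C={}
for n in("top","side"):
    p,d,K,T=load(n,3);P=cloud(d,K,T)
    near=lambda P,x,y,r:np.hypot(P[...,0]-x,P[...,1]-y)<r
    m=near(P,.479,-.022,.037)&(P[...,2]>.104)&(P[...,2]<.125)
    Q=P[m];print(n,"rim z",np.percentile(Q[:,2],[50,95]))
    fit(Q,lambda z:.0285+0*z,[.479,-.022],n+" tin rim")
    if n=="top":
        box=np.zeros(d.shape,bool);box[185:222,308:350]=1
        # fill whole mouth: pixels of tin = not tray
        e=ell(cv2.morphologyEx((m&box).astype(np.uint8),cv2.MORPH_CLOSE,np.ones((3,3))));print("rim ell",e,onplane(K,T,*e[0],.112));C["tin",n]=ray(K,T,*e[0])
    else:
        e=ell(cv2.morphologyEx((m).astype(np.uint8),cv2.MORPH_CLOSE,np.ones((3,3))));print("rim ell",e,onplane(K,T,*e[0],.112));C["tin",n]=ray(K,T,*e[0])
    p,d,K,T=load(n,0);P=cloud(d,K,T)
    m=near(P,.535,.237,.028)&(P[...,2]>.062)&(P[...,2]<.08)
    e=ell(m);print(n,"cap",e,onplane(K,T,*e[0],.070));C["cap",n]=ray(K,T,*e[0])
    m=near(P,.535,.237,.04)&(P[...,2]>.021)&(P[...,2]<.034)
    fit(P[m],lambda z:.031+0*z,[.535,.237],n+" lid band")
    m=near(P,.535,.237,.04)&(P[...,2]>.047)&(P[...,2]<.066)
    fit(P[m],lambda z:.0195+0*z,[.535,.237],n+" cap wall")
print(two(C["tin","top"],C["tin","side"]),two(C["cap","top"],C["cap","side"]))
```

```text
top rim z [0.1114 0.114 ]
top tin rim 72 [ 0.4784 -0.023 ] 0.0010329962446857276
rim ell ((327.5140380859375, 203.31167602539062), (21.745895385742188, 21.873504638671875), 10.108946800231934) [ 0.4787 -0.023   0.112 ]
top cap ((230.13720703125, 182.58619689941406), (13.43215560913086, 13.961419105529785), 90.55098724365234) [0.5348 0.2355 0.07  ]
top lid band 70 [0.5358 0.2375] 0.001413739970977431
top cap wall 29 [0.5358 0.237 ] 0.0022010048386004915
side rim z [0.1104 0.115 ]
side tin rim 129 [ 0.4787 -0.022 ] 0.001288878237645077
rim ell ((322.67864990234375, 201.78125), (16.815885543823242, 20.38442039489746), 90.48892974853516) [ 0.4779 -0.0202  0.112 ]
side cap ((260.3688659667969, 275.6590576171875), (13.725077629089355, 14.345203399658203), 63.34893035888672) [0.5337 0.2393 0.07  ]
side lid band 83 [0.5364 0.2358] 0.0011632619868137475
side cap wall 72 [0.5357 0.236 ] 0.0013511661987018865
(array([ 0.4791, -0.0231,  0.1086]), np.float64(0.00017190982259083912)) (array([0.5356, 0.2367, 0.065 ]), np.float64(0.00026011467015767017))
```

Run:
```python
from plant import *
from h import *
R=[np.pi,0,np.pi/2]; x,y=.5358,.2366
def st(t):
    o=observe();print(t,o["eef_pos"],o["tcp_rot"],o["ft_force"],o["opening"],round(o["grasp_force"],1),round(o["time_s"],2))
movep([x,y,.2],R)
move_l([x,y,.06],feed=.2)
h=move_l([x,y,.006],feed=.05,max_force=5);st(h)
if not h:
    gripper_to(.068,30);gripper_to(.055,30);st("grip")
    move_l([x,y,.02],feed=.03);st("up")
    move_l([x,y,.18],feed=.15);hold(.2);st("up")
for n in("side","top"):
    p,d=get_image(n);c=get_calibration(n)
    np.savez(f"{n}4.npz",p=p,d=d,K=c["intrinsics"],T=c["world_from_camera"])
a=load("side",4)[0][140:320,210:370]
cv2.imwrite("pics/g5.png",cv2.resize(a,(533,600),interpolation=cv2.INTER_CUBIC)[:,:,::-1])
```

```text
False [0.5362 0.2367 0.0065] [ 3.1408 -0.0002  1.5708] [ 0.3512 -0.2337 -0.0614] 0.08495761140001774 0.0 16.72
grip [0.536  0.2367 0.0064] [ 3.1412 -0.0001  1.5709] [-1.1136  0.0686  3.585 ] 0.060324583765664234 33.2 17.27
up [0.5358 0.2366 0.0201] [ 3.1414 -0.0001  1.5708] [-0.326   0.5954 -3.4983] 0.06056116955179306 32.9 17.88
up [0.5352 0.2364 0.1789] [-3.1397  0.0005  1.5708] [-0.3222 -0.3876 -2.3815] 0.060406504254780044 32.9 19.3
```

View pics/g5.png

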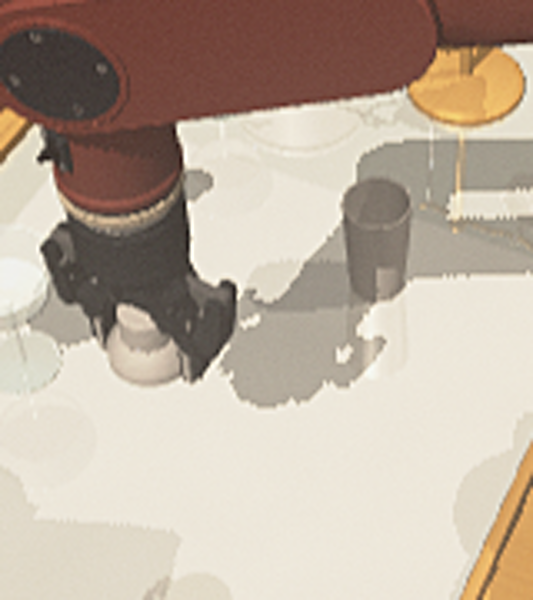

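The lid is held level at side about (255,242), with the cap still on. The tin is undisturbed. I'll check the lid's offset in the hand, then carry it over.

Run:
```python
from plant import *
from h import *
from scipy.optimize import least_squares
P=cloud(*load("side",4)[1:]);e=observe()["eef_pos"]
z0=e[2]+.0136
m=(np.hypot(P[...,0]-e[0],P[...,1]-e[1])<.04)&(P[...,2]>z0-.003)&(P[...,2]<z0+.012)&(abs(P[...,0]-e[0])<.022)
Q=P[m];f=least_squares(lambda a:np.hypot(Q[:,0]-e[0],Q[:,1]-a[0])-.031,[e[1]],loss="soft_l1",f_scale=.0015)
dy=f.x[0]-e[1];print("lid dy in hand",len(Q),dy,np.abs(f.fun).mean())
m=(np.hypot(P[...,0]-e[0],P[...,1]-e[1])<.022)&(P[...,2]>z0+.04)&(P[...,2]<z0+.06);print("captop dz",np.percentile(P[m][:,2],[50,90])-e[2])
R=[np.pi,0,np.pi/2];x,y=.4787,-.0227-(dy if abs(dy)<.003 else 0)
def st(t):
    o=observe();print(t,o["eef_pos"],o["tcp_rot"],o["ft_force"],o["torque"],round(o["time_s"],2))
move_l([x,y,.18],feed=.2);hold(.2);st("above")
h=move_l([x,y,.118],feed=.1,max_force=5);st(h)
if not h: h=move_l([x,y,.094],feed=.025,max_force=6);st(h)
np.save("xy.npy",[x,y])
for n in("side",):
    p,d=get_image(n);c=get_calibration(n)
    np.savez(f"{n}5.npz",p=p,d=d,K=c["intrinsics"],T=c["world_from_camera"])
a=load("side",5)[0][140:260,260:380]
cv2.imwrite("pics/g6.png",cv2.resize(a,(600,600),interpolation=cv2.INTER_CUBIC)[:,:,::-1])
```

```text
lid dy in hand 46 -0.0009129467001714187 0.0007829795512553268
captop dz [0.0631 0.0658]
above [ 0.4788 -0.0211  0.1799] [-3.1415 -0.0001  1.572 ] [-1.0405 -0.0126 -1.7527] [-0.0173 -0.0223 -0.0043] 21.07
False [ 0.4791 -0.0218  0.1185] [3.1409 0.0001 1.5708] [ 0.0949  0.1783 -1.4865] [-0.0363 -0.0195  0.0134] 21.84
True [ 0.4788 -0.0221  0.0995] [3.1415 0.0005 1.5709] [ 0.4289 -0.4153  2.815 ] [-0.0842  0.0167  0.0015] 22.56
```

View pics/g6.png

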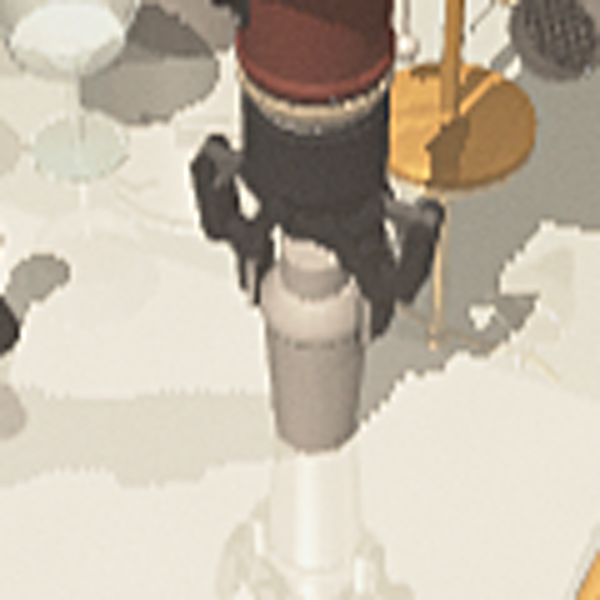

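The lid sits on the tin, with contact at TCP 0.0995 against 0.0994 predicted for fully home. I'll press lightly, release, and check height and tilt numerically before gripping the cap.

Run:
```python
from plant import *
from h import *
from scipy.optimize import least_squares
def st(t):
    o=observe();print(t,o["eef_pos"],o["tcp_rot"],o["ft_force"],o["opening"],round(o["time_s"],2))
e=observe()["eef_pos"];x,y=e[:2]
print(move_l([x,y,.092],feed=.02,max_force=8));st("press")
gripper_to(.085);hold(.2);st("open")
e=observe()["eef_pos"]
move_l([e[0],e[1],.137],feed=.1);hold(.2);st("at cap")
p,d=get_image("side");c=get_calibration("side");K,T=c["intrinsics"],c["world_from_camera"]
np.savez("side6.npz",p=p,d=d,K=K,T=T)
P=cloud(d,K,T);r=np.hypot(P[...,0]-e[0],P[...,1]-e[1])
m=(r<.017)&(P[...,2]>.155)&(P[...,2]<.175);Q=P[m];A=np.linalg.lstsq(np.c_[Q[:,:2]-e[:2],np.ones(len(Q))],Q[:,2],rcond=None)[0];print("captop",len(Q),np.median(Q[:,2]),A,Q.mean(0))
def fit(zl,zh,rad,t):
    m=(r<.04)&(P[...,2]>zl)&(P[...,2]<zh)&(P[...,1]>e[1]-.005)&(abs(P[...,0]-e[0])<.03);Q=P[m]
    f=least_squares(lambda a:np.hypot(Q[:,0]-a[0],Q[:,1]-a[1])-rad,e[:2],loss="soft_l1",f_scale=.0015);print(t,len(Q),f.x,np.abs(f.fun).mean())
fit(.114,.124,.031,"band");fit(.14,.16,.0195,"cap");fit(.09,.108,.029,"tin")
```

```text
True
press [ 0.479  -0.0221  0.0995] [-3.1413  0.0006  1.571 ] [-0.8645 -0.2171  6.8066] 0.060558087657091426 22.82
open [ 0.4787 -0.0221  0.0989] [-3.1408  0.0005  1.571 ] [ 0.1664 -0.0617 -0.0384] 0.08499835808098542 23.39
at cap [ 0.478  -0.022   0.1362] [-3.1395  0.0002  1.5709] [-0.3331 -0.2498  0.2496] 0.08480286086534031 24.12
captop 90 0.16375180466347672 [ 0.0127 -0.0023  0.1637] [ 0.4789 -0.0214  0.1637]
band 53 [ 0.4794 -0.0227] 0.0010317365289768889
cap 81 [ 0.4792 -0.0224] 0.001498555359582391
tin 73 [ 0.4794 -0.0231] 0.0011513986794449572
```

The lid is home and level, with the cap top at 0.1637 against 0.163 expected. Now I'll grip the cap gently and lift it straight up.

Run:
```python
from plant import *
from h import *
def st(t):
    o=observe();print(t,o["eef_pos"],o["tcp_rot"],o["ft_force"],o["opening"],round(o["grasp_force"],1),round(o["time_s"],2))
x,y=.4797,-.0223
move_l([x,y,.1375],feed=.02);hold(.2);st("pre")
gripper_to(.05,20);gripper_to(.043,20);st("near");gripper_to(.03,20);hold(.2);st("grip")
e=observe()["eef_pos"]
move_l([x,y,.17],feed=.025);st("up")
move_l([x,y,.2525],feed=.06);hold(.5);st("top")
for n in("side","top"):
    p,d=get_image(n);c=get_calibration(n)
    np.savez(f"{n}7.npz",p=p,d=d,K=c["intrinsics"],T=c["world_from_camera"])
P=cloud(*load("side",7)[1:])
r=np.hypot(P[...,0]-.479,P[...,1]+.0225)
Q=P[(r<.014)&(P[...,2]>.145)&(P[...,2]<.165)];print("neck top",len(Q),np.median(Q,0))
Q=P[(r<.024)&(P[...,2]>.22)&(P[...,2]<.30)&(P[...,1]>-.02)&(abs(P[...,0]-.479)<.012)];print("cap z",np.percentile(Q[:,2],[0,5,50,95]))
s=load("side",7)[0];cv2.imwrite("pics/g7.png",cv2.resize(s[70:310,170:490],(800,600),interpolation=cv2.INTER_CUBIC)[:,:,::-1])
```

```text
pre [ 0.4797 -0.0223  0.1375] [-3.1409  0.0005  1.5709] [ 0.3404 -0.18   -0.6596] 0.08482277775813574 0.0 24.62
near [ 0.4797 -0.0223  0.1375] [-3.141   0.0005  1.571 ] [1.1613 0.2668 0.3756] 0.04295831277265749 0.0 25.31
grip [ 0.4798 -0.0223  0.1376] [-3.1412  0.0006  1.571 ] [-0.0239 -0.3067  1.2426] 0.03754646768033259 20.2 25.73
up [ 0.4795 -0.0222  0.1698] [-3.1405  0.0004  1.571 ] [ 0.5305 -0.1982 -0.8849] 0.03756368142204113 20.1 27.18
top [ 0.4797 -0.0223  0.2525] [-3.1409  0.0005  1.5709] [ 0.1006 -0.1497 -0.7724] 0.037545637619000184 20.1 29.2
neck top 59 [ 0.4779 -0.0195  0.1551]
cap z [0.2516 0.2539 0.2736 0.2807]
```

View pics/g7.png

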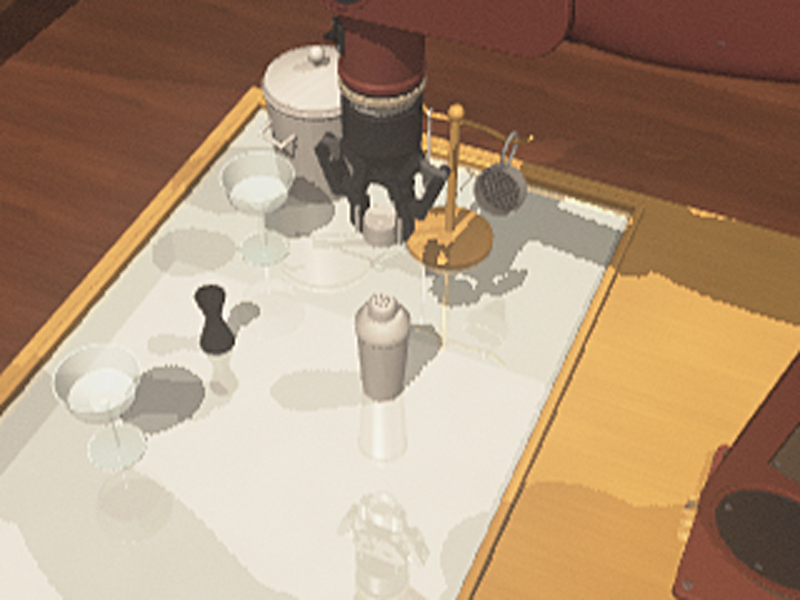

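The picture shows the cap held at crop (380,228), the perforated lid seated on the tin at (383,340), the sieve hanging on the hook at (505,185), and everything else in place. The cap's rim is at about z 0.252, roughly 10 cm above the neck top at 0.155. I'm handing in.

```bash
python3 -c "
from plant import *
print(job_done())"
```

```text
the job is handed in; nothing more can be done
None
```

The job is handed in, about 29 s into the 72 s limit: the sieve hangs on the free hook, the lid sits fully home and level on the tin, and the gripper holds the cap about 10 cm above it.

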